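Rake toy blocks level in a sprung display bin

ROBOT

A 6-joint arm with a two-finger parallel gripper is mounted at the origin on the work surface. World frame = base frame: x ahead of the robot, y to its left, z up, the work surface at z = 0. Lengths are in mm, angles in degrees, forces in N, time in s.
With the tool pointing down it reaches from about 300 to 850 mm from the base axis. Payload 4.2 kg.
Tool frame: the origin (TCP) lies midway between the tips of the shut fingers; the grasp point (between the pads) lies 19 mm behind it (env.grasp_offset is the distance from the TCP to the grasp point, in mm); z points along the fingers, y is the line along which they close (so a half turn about z gives the same grasp; the last joint's range is limited). The gripper opens to 91 mm and grips with 3 to 60 N. Pads are 32 mm wide; open, the fingers measure 118 mm over their backs; the gripper's body (76 mm by 178 mm) begins 60 mm behind the grasp point.
Start: joints at [75.516, 18.312, 89.639, -0, 72.044, -1.146], TCP at [132.656, 559.508, 185.076] pointing down, gripper open.
Joint ranges: [-177.97, 177.97], [-48.28, 115.42], [12.27, 149.76], [-77.06, 257.06], [2.81, 150.46], [-146.56, 146.56]. Speed limits (degrees/s): [147.25, 147.25, 180, 180, 180, 180].

INTERFACE

Orientations are given as [roll, pitch, yaw] about the fixed x, y, z axes, in that order (R = Rz(yaw) Ry(pitch) Rx(roll)).
In Python, from workcell import env, optics gives the robot as it stands. The module is installed in compiled form; this text tells all that it offers.
- The arm moves only by the tool send_rows, never from a script. Its argument "targets" is a list that holds one entry, the list of rows, each a list of 7 numbers: the turn, a rotation vector about the world's x, y, z scaled (see below), then the shift along the world's x, y, z scaled (see below), then the closure, from -1 (fully open) to 1 (shut). In form: [[[rx, ry, rz, x, y, z, gripper], ...]]. A call has 1 to 12 rows; each row shifts and turns the commanded pose from where the row before left it; what a row does not reach is not made up. The controller multiplies each number of a shift by 0.2 m and each number of a turn by pi/2 rad. A row lasts 1/10 s, in which the tool goes at most 50 mm and 8.59 degrees, less where a joint would pass 70% of its speed; a pose out of reach is approached as far as the arm can. A call with a number of a shift or a turn outside -1 to 1 is refused whole. A call with a gripper value outside its range is refused whole. The fingers move at their own pace and stop on an object; "grip_force" is the grip in N (left out, the last holds). Time passes only in rows, so rows that do not move let the fingers close. It gives the time, the measured TCP pose, the force, the opening and the grip force at its end, in the units of the state.
- env.state(): the state, without advancing time (a new reading comes with each control period).
- optics.grab_frame(name): name is "scene" or "side" or "wrist"; returns (picture, depth): 384x512x3 uint8, red, green, blue; 384x512 float32, mm along the optical axis (not along the pixel's ray), 0 where there is no reading.
- optics.camera_info(name): a dict with "camera_matrix" (3x3 intrinsics, pixels), "R" (3x3) and "t" (3): a world point X has camera coordinates R X + t; the wrist camera has in their place "mount" (4x4, takes a point from camera to tool coordinates, whose origin is the TCP and whose axes are the flange's). Camera axes: x right, y down, z forward; pixel columns grow to the right and rows downward; lengths in mm; the calibration is good to about 2 mm. A picture is of the moment at which its call begins: read the wrist's pose just before it. camera_info takes no time and is no camera call.
- env.job_done(): hands the job in; it is judged then, once.
Trained networks look in the newest picture that a camera, given by its name, has taken for a name from the list of things; names that differ only in an ending like _2 or _b are one class to them, and where a whole thing is asked for, a point or a joint stands for the part that bears it (a point fixed in the world has none). Each returns a list of dicts, best first, with "conf" (0 to 1); they miss things now and then, are a little off and sometimes report something else, mostly with a low value. They report only what shows in the picture. A call takes as long as a camera call.
- optics.silhouettes(camera, name): "mask" (384x512 bool, what is visible of it) and "at" ([column, row] in pixels, amid what is visible of it).
- optics.place_of(camera, name): "at" ([column, row] in pixels: a listed point, or the origin of a listed thing).
The state is a dict: "time_s": time; "qpos": joint angles; "qvel": joint speeds; "effort": joint torques, N m; "ee_pos": TCP position; "ee_rot": TCP orientation; "force": force on the tool from outside, world axes, zero at the start; "torque": the same for the moment, N m; "gripper_width": finger opening in mm; "gripper_force": force on a finger pad.
Only numpy, scipy, OpenCV 4.12 (cv2) and the standard library are available. Lean on these libraries where they do the work, as an engineer would, in place of code of your own. Each camera call takes 0.05 s, during which the arm holds its last target. There are 200 camera calls.

TASK

The chunky blocks in the red display bin are heaped two high at one end. Take the hand rake from its holder and, drawing its teeth along lightly pressed against the bin's springy floor (some 3 to 8 N, never hard), rake the blocks out into an even single layer: at least two blocks in each of the three painted bands and none lying on another. Then hang the rake back in its holder, collar down on the rim; move the blocks only with the rake, keep them all in the bin and leave the other toys alone.

Things in the scene. Friction and masses are not known exactly. Their poses are not given: they have to be found in the camera images.
- bin: Fixed red open display bin on the counter. Inside 120 mm (its x) by 270 mm (its y), walls 8 mm, rim 78 mm above the origin (centre of its underside, z up). Its floor has three painted bands of 90 mm along y: yellow (y -135 to -45 mm), white (-45 to 45), blue (45 to 135). Blocks start heaped two high and two by two towards blue, some 30 mm free between heap and +y end wall.
- bin_mid (a point): Point fixed to the bin's walls, over the middle, 42 mm above its underside. The bin's floor is a level sprung board: it sinks straight down when pressed, 8 N per mm, and comes back. Before the rake presses, its top lies 1 to 8 mm below this point, different each time: find it by touch. Over 13 N of rake on bin is too hard.
- rake: Green hand rake, wooden upright handle, 180 g, hanging loose in the holder by its collar. Origin on the handle's axis, 62 mm under the collar's underside; z up. The head with its teeth slides for depth, set stiffly: teeth tips lie 0 to 30 mm below the origin, different each time and hidden in the holder. Collar 136 (x) x 18 x 6 mm; handle 36 (x) by 20 mm (y), z 68 to 144 mm.
- rake_grip (a point): Point on the rake handle's axis to grip, 112 mm above the rake's origin; the handle is 20 mm thick along the rake's y. The head bar is 96 (x) by 12 mm (y), 14 mm high; under it five teeth 42 mm long, 8 mm thick (y), in one row 94 mm wide (x), gaps 11 mm: blocks do not pass between them.
- holder: Fixed grey open-topped holder for the rake: slot inside 112 mm (x) by 26 mm (y), walls 5 mm, rim 102 mm above the origin (centre of its underside, on the counter); flat foot 150 x 80 x 5 mm. A rake put away hangs teeth down in the slot, its collar resting on the rim, its x along the holder's x (either way round), so the rake's origin is then 40 mm above the holder's.
- car: Toy car, 85 mm long, 45 mm high, blue and white; origin at its underside. A bystander.
- jar: Orange jar with yellow cap, 60 mm across, 85 mm high; origin at its underside. A bystander.
- stacker: Ring stacking toy, 80 mm across, about 100 mm high; origin at its underside. A bystander.
- block0: Chunky red toy block, 34 x 34 x 26 mm (26 is its z), 30 g; origin at its centre.
- block1: Chunky yellow toy block, 34 x 34 x 26 mm (26 is its z), 30 g; origin at its centre.
- block2: Chunky green toy block, 34 x 34 x 26 mm (26 is its z), 30 g; origin at its centre.
- block3: Chunky blue toy block, 34 x 34 x 26 mm (26 is its z), 30 g; origin at its centre.
- block4: Chunky orange toy block, 34 x 34 x 26 mm (26 is its z), 30 g; origin at its centre.
- block5: Chunky brick red toy block, 34 x 34 x 26 mm (26 is its z), 30 g; origin at its centre.
- block6: Chunky dark green toy block, 34 x 34 x 26 mm (26 is its z), 30 g; origin at its centre.
- block7: Chunky pale blue toy block, 34 x 34 x 26 mm (26 is its z), 30 g; origin at its centre.

How it is judged:
By the outcome, as a careful person would: the job done as asked, in the order asked, and still so for the second after the job is handed in, with the robot touching nothing.
It also fails if it takes over 72 s, if anything falls off the work surface, if the arm or the gripper's body presses on something with over 40 N, if the wrist force passes 120 N, or if a joint passes its speed limit or range.

## Working session

There is one attempt and no reset: what is moved stays moved. The work goes in short steps, Python scripts to look and compute and a tool call to move; the robot and the scene stay as the last step left them, time stands still between calls to the robot, and variables do not carry over. Pictures are saved under pics/ and viewed, at most 10 in all, crops included, and the job is handed in when it is done.

Besides the shell and the picture viewer there is one more tool, called in YAML: its name, and indented under it one key for each argument. send_rows: Moves the arm, as the interface text tells. Its arguments: {"type":"object","properties":{"targets":{"type":"array"},"grip_force":{"type":"number"}},"required":["targets"]}

```bash
mkdir -p pics
cat > h.py <<'E'
import numpy as np,cv2
from workcell import env,optics
def cloud(cam):
    img,d=optics.grab_frame(cam); i=optics.camera_info(cam)
    K=np.array(i["camera_matrix"]); v,u=np.mgrid[:384,:512]
    P=np.stack([(u-K[0,2])/K[0,0]*d,(v-K[1,2])/K[1,1]*d,d],-1)
    if cam=="wrist":
        M=np.array(i["mount"]); s=env.state()
        from scipy.spatial.transform import Rotation as Ro
        R=Ro.from_euler('xyz',s["ee_rot"],degrees=True).as_matrix()
        W=(P@M[:3,:3].T+M[:3,3])@R.T+np.array(s["ee_pos"])
    else:
        W=(P-np.array(i["t"]))@np.array(i["R"])
    W[d==0]=np.nan
    return img,W
E
python3 - <<'E'
from h import *
s=env.state(); print(s)
ims=[]
for c in ["scene","side"]:
    img,W=cloud(c); ims.append(img)
    for n in ["bin","rake","holder","rake_grip","car","jar","stacker"]:
        if n=="rake_grip": r=optics.place_of(c,n); print(c,n,[(x["at"],round(x["conf"],2)) for x in r[:2]]); continue
        r=optics.silhouettes(c,n)
        for x in r[:1]:
            p=W[x["mask"]]; p=p[~np.isnan(p[:,0])]
            top=np.percentile(p[:,2],98)
            q=p[p[:,2]>top-6]
            rect=cv2.minAreaRect(q[:,:2].astype(np.float32))
            print(c,n,round(x["conf"],2),x["at"],"ztop",top.round(1),"toprect",np.round(rect[0],1),np.round(rect[1],1),round(rect[2],1))
cv2.imwrite("pics/a.png",cv2.cvtColor(cv2.resize(np.vstack(ims),(400*1,600)),cv2.COLOR_RGB2BGR))
E
```

```text
{'time_s': 0.0, 'qpos': array([ 7.55160393e+01,  1.83538889e+01,  8.97058817e+01, -2.05755716e-04,
        7.20418735e+01, -1.14557204e+00]), 'qvel': array([-0.01268746,  0.01139638,  0.0402038 , -0.05310388, -0.02221359,
        0.04628771]), 'effort': array([-4.28345456e-04, -4.12480259e+01, -2.31969184e+01,  7.29902484e-02,
        4.59994655e-02, -1.26667173e-04]), 'ee_pos': array([132.51580856, 558.96797079, 184.20132603]), 'ee_rot': array([-1.79898372e+02, -1.83655641e-03,  1.66661673e+02]), 'force': array([-0.115639 , -0.0132121,  0.9865949]), 'torque': array([-0.04909108,  0.02853307, -0.02682838]), 'gripper_force': 0.0, 'gripper_width': 91.32502725390749}
scene bin 0.67 [301.5, 230.2] ztop 78.2 toprect [521.1  88.2] [287.9 136.9] 76.1
scene rake 0.91 [209.5, 129.9] ztop 182.8 toprect [ 494.  -281.8] [21.  32.8] 70.8
scene holder 0.7 [210.6, 161.5] ztop 100.8 toprect [ 498.6 -271.7] [ 22.5 122.8] 76.4
scene rake_grip [([209.1, 120.6], 0.57)]
scene car 0.62 [279.2, 164.6] ztop 43.9 toprect [ 346.2 -149.1] [33.8 44.9] 79.9
scene jar 0.61 [143.3, 208.2] ztop 85.1 toprect [ 746.1 -201.6] [52.7 51.2] 42.7
scene stacker 0.65 [277.7, 163.1] ztop 43.9 toprect [ 346.2 -149. ] [33.8 44.9] 79.7
side bin 0.88 [213.7, 172.3] ztop 78.0 toprect [518.9  83.9] [290.6 136.5] 76.1
side rake 0.95 [214.8, 273.3] ztop 183.5 toprect [ 490.4 -287.5] [20.5 36. ] 75.1
side holder 0.64 [215.3, 299.8] ztop 101.7 toprect [ 491.7 -284.6] [ 38.3 121.1] 76.1
side rake_grip [([217.5, 265.5], 0.84)]
side stacker 0.56 [312.6, 164.8] ztop 95.2 toprect [755.   56.3] [19.7 22.9] 88.3
```

View pics/a.png

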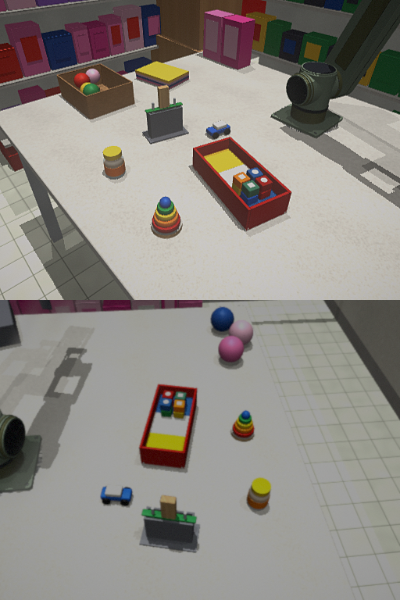

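The pictures show the heap of blocks at the bin's far (+y) end: in the side view the bin is at full-resolution (213,172) and the rake in its holder at (215,273). The bin's long axis lies at about 76°, and the rake's x is parallel to the bin's x, so the present yaw of 166.7° suits both. I'll go over the bin first and look, then go to the rake.

send_rows:
  targets:
    - [[0,0,0,0.15,-0.15,0.06,-1],[0,0,0,0.15,-0.17,0.06,-1],[0,0,0,0.15,-0.17,0.06,-1],[0,0,0,0.15,-0.17,0.06,-1],[0,0,0,0.15,-0.17,0.06,-1],[0,0,0,0.15,-0.17,0.06,-1],[0,0,0,0.15,-0.17,0.06,-1],[0,0,0,0.15,-0.17,0.06,-1],[0,0,0,0.15,-0.17,0.06,-1],[0,0,0,0.15,-0.17,0.06,-1],[0,0,0,0.15,-0.17,0.06,-1],[0,0,0,0.15,-0.17,0.06,-1]]

```text
time_s: 2.0
ee_pos: [493.6, 153.9, 329.8]
ee_rot: [180.0, 0.0, 166.6]
force: [0.6, 0.3, 0.2]
gripper_width: 90.8
gripper_force: 0.0
```

```bash
cat >> h.py <<'E'
def blocks(W,img=None):
    pass
E
python3 - <<'E'
from h import *
s=env.state(); print(s["ee_pos"],s["ee_rot"])
img,W=cloud("wrist")
x=optics.silhouettes("wrist","bin")[0]
p=W[x["mask"]]; p=p[~np.isnan(p[:,0])]; q=p[abs(p[:,2]-78)<5]
print(x["conf"],len(p),cv2.minAreaRect(q[:,:2].astype(np.float32)))
Z=W[...,2]
m=(Z>30)&(Z<100)&(np.hypot(W[...,0]-521,W[...,1]-86)<200)
print(np.histogram(Z[m],bins=np.arange(30,100,4)))
cv2.imwrite("pics/b.png",cv2.cvtColor(img,cv2.COLOR_RGB2BGR)); print(optics.camera_info("wrist")["mount"])
E
```

```text
[493.59553053 153.87393045 329.80938168] [1.79965073e+02 2.97013568e-02 1.66648764e+02]
0.72 17684 ((527.0657958984375, 78.65745544433594), (285.619140625, 136.45083618164062), 75.66256713867188)
(array([   58,    84, 10019,  1286,   341,   369,   384,   418,   435,
         401,   438,   653,  3081,   121,   183,  2306,    37]), array([30, 34, 38, 42, 46, 50, 54, 58, 62, 66, 70, 74, 78, 82, 86, 90, 94,
       98]))
[[ 5.43359860e-04 -9.60560446e-01 -2.78070735e-01  7.80763120e+01]
 [ 9.99999822e-01  4.53669521e-04  3.86889925e-04 -6.60436912e-01]
 [-2.45478942e-04 -2.78070896e-01  9.60560522e-01 -1.99624412e+02]
 [ 0.00000000e+00  0.00000000e+00  0.00000000e+00  1.00000000e+00]]
```

View pics/b.png

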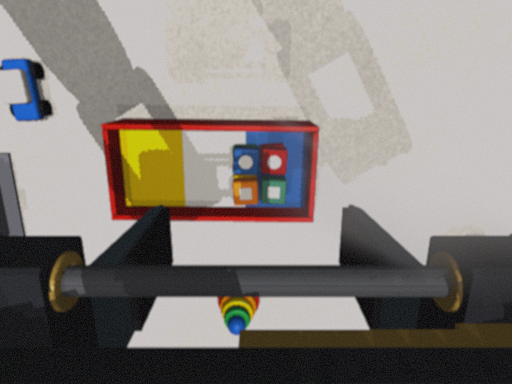

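The wrist view shows the bin at columns 105–318, rows 122–220, with the 2x2 heap at columns 233–287 and about 26 mm free to the +y wall. Next I'll go over the rake.

send_rows:
  targets:
    - [[0,0,0,0,-0.22,-0.03,-1],[0,0,0,0,-0.22,-0.03,-1],[0,0,0,0,-0.22,-0.03,-1],[0,0,0,0,-0.22,-0.03,-1],[0,0,0,0,-0.22,-0.03,-1],[0,0,0,0,-0.22,-0.03,-1],[0,0,0,0,-0.22,-0.03,-1],[0,0,0,0,-0.22,-0.03,-1],[0,0,0,0,-0.22,-0.03,-1],[0,0,0,0,-0.22,-0.03,-1],[0,0,0,0,0,0,-1]]

```text
time_s: 3.2
ee_pos: [491.9, -288.2, 267.1]
ee_rot: [-179.9, -0.1, 166.4]
force: [0.1, -0.4, -0.3]
gripper_width: 91.1
gripper_force: 0.0
```

Run:
```python
from h import *
s=env.state(); print(s["ee_pos"],s["ee_rot"])
img,W=cloud("wrist"); s=env.state(); print(s["ee_pos"],s["force"])
Z=W[...,2]; near=np.hypot(W[...,0]-492,W[...,1]+285)<110
for n,a,b in [("handletop",178,190),("collar",104,113),("rim",97,104),("foot",3,8)]:
    m=near&(Z>a)&(Z<b); q=W[m]
    r=cv2.minAreaRect(q[:,:2].astype(np.float32)); print(n,m.sum(),np.round(np.median(q[:,2]),1),np.round(r[0],1),np.round(r[1],1),round(r[2],1))
cv2.imwrite("pics/c.png",cv2.cvtColor(img,cv2.COLOR_RGB2BGR))
```

```text
[ 491.87650012 -288.17451251  267.1038529 ] [-1.79949069e+02 -1.38400152e-01  1.66393403e+02]
[ 492.13286238 -285.66521387  267.7854774 ] [0.58912275 0.97915054 0.12682191]
handletop 935 184.6 [ 490.9 -283.1] [19.9 35. ] 76.3
collar 1157 108.6 [ 492.4 -280.6] [ 35.5 135. ] 76.0
rim 985 102.7 [ 492.8 -280.5] [ 36.1 121.7] 76.0
foot 3303 5.9 [ 496.1 -282.9] [204.2 202.1] 3.9
```

View pics/c.png

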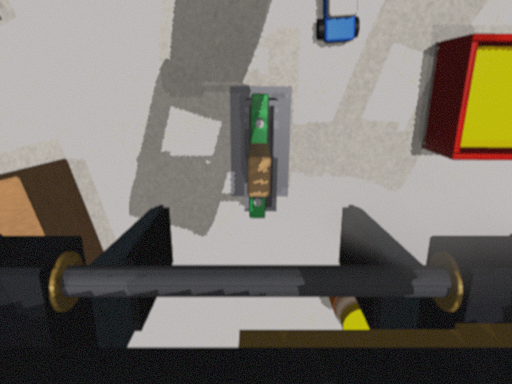

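The wrist view shows the rake handle at (260,170) px and the green collar on the grey holder, with the yaw matching. The rake is at about (491,-285.6). I'll descend and grip.

send_rows:
  targets:
    - [[0,0,0,-0.005,0,-0.13,-1],[0,0,0,0,0,-0.13,-1],[0,0,0,0,0,-0.13,-1],[0,0,0,0,0,-0.13,-1],[0,0,0,0,0,-0.13,-1],[0,0,0,0,0,-0.02,-1],[0,0,0,0,0,0,1],[0,0,0,0,0,0,1],[0,0,0,0,0,0,1],[0,0,0,0,0,0,1],[0,0,0,0,0,0,1],[0,0,0,0,0,0,1]]
  grip_force: 40

```text
time_s: 4.45
ee_pos: [491.7, -284.6, 135.4]
ee_rot: [-180.0, 0.0, 166.6]
force: [-0.3, -0.2, -0.5]
gripper_width: 45.8
gripper_force: 0.0
```

send_rows:
  targets:
    - [[0,0,0,0,0,0,1],[0,0,0,0,0,0,1],[0,0,0,0,0,0,1],[0,0,0,0,0,0,1],[0,0,0,0,0,0,1],[0,0,0,0,0,0,1]]

```text
time_s: 5.05
ee_pos: [491.6, -284.6, 135.0]
ee_rot: [-180.0, -0.0, 166.7]
force: [0.7, 0.1, -0.0]
gripper_width: 19.5
gripper_force: 39.9
```

send_rows:
  targets:
    - [[0,0,0,0,0,0.06,1],[0,0,0,0,0,0.1,1],[0,0,0,0,0,0.13,1],[0,0,0,0,0,0.13,1],[0,0,0,0,0,0.13,1],[0,0,0,0,0,0.1,1],[0,0,0,0,0,0.06,1],[0,0,0,0,0,0,1],[0,0,0,0,0,0,1]]

```text
time_s: 5.95
ee_pos: [491.2, -284.2, 276.4]
ee_rot: [180.0, -0.1, 166.7]
force: [-0.1, 0.7, -2.1]
gripper_width: 19.5
gripper_force: 39.9
```

```bash
sed -i '/^def blocks/,$d' h.py; sed -i 's/^    img,d=/    s=env.state(); img,d=/; s/; s=env.state()$//' h.py
python3 - <<'E'
from h import *
s=env.state(); print(s["ee_pos"],s["force"])
for c in ["scene","side"]:
    img,W=cloud(c)
    x=optics.silhouettes(c,"rake")[0]; p=W[x["mask"]]; p=p[~np.isnan(p[:,0])]
    p=p[np.hypot(p[:,0]-491,p[:,1]+285)<80]
    print(c,x["conf"],np.percentile(p[:,2],[0.5,1,2,5,10,98,99.5]))
    # rim of holder, now empty
    h=W[(abs(W[...,2]-102)<3)&(np.hypot(W[...,0]-491,W[...,1]+285)<80)]
    print(cv2.minAreaRect(h[:,:2].astype(np.float32)))
E
```

```text
[ 491.24439436 -284.22400053  276.37134181] [-0.12106559  0.65033457 -2.10267456]
scene 0.73 [180.30661329 180.6276688  182.36804964 186.73159011 194.65454973
 306.51797248 319.92435007]
((492.93902587890625, -279.33905029296875), (40.46167755126953, 122.78876495361328), 77.19487762451172)
side 0.61 [179.55397698 180.75544167 183.12122917 188.38949943 196.86950403
 274.11943716 277.87873365]
((491.3410339355469, -284.1080322265625), (38.13422393798828, 121.96243286132812), 75.54158782958984)
```

send_rows:
  targets:
    - [[0,0,0,0.01,0.1,0,1],[0,0,0,0.01,0.2,0,1],[0,0,0,0.01,0.2,0,1],[0,0,0,0.01,0.2,0,1],[0,0,0,0.01,0.2,0,1],[0,0,0,0.01,0.2,0,1],[0,0,0,0.01,0.2,0,1],[0,0,0,0.01,0.2,0,1],[0,0,0,0.01,0.2,0,1],[0,0,0,0.01,0.15,0,1],[0,0,0,0.01,0.09,0,1],[0,0,0,0,0,0,1]]

```text
time_s: 7.35
ee_pos: [513.4, 105.7, 276.2]
ee_rot: [180.0, -0.1, 166.9]
force: [-0.2, -0.6, -0.9]
gripper_width: 19.9
gripper_force: 39.9
```

send_rows:
  targets:
    - [[0,0,0,0,0,-0.1,1],[0,0,0,0,0,-0.15,1],[0,0,0,0,0,-0.15,1],[0,0,0,0,0,-0.12,1],[0,0,0,0,0,-0.06,1],[0,0,0,0,0,-0.03,1],[0,0,0,0,0,0,1],[0,0,0,0,0,0,1]]

```text
time_s: 8.15
ee_pos: [514.5, 103.4, 156.2]
ee_rot: [180.0, 0.1, 166.6]
force: [-0.0, -0.1, -1.4]
gripper_width: 19.8
gripper_force: 39.9
```

Run:
```python
from h import *
s=env.state(); print(s["ee_pos"],s["force"])
img,W=cloud("wrist")
Z=W[...,2]; q=W[(abs(Z-78)<4)&(np.hypot(W[...,0]-520,W[...,1]-85)<175)]
print(cv2.minAreaRect(q[:,:2].astype(np.float32)))
img,W=cloud("side"); Z=W[...,2]
x=optics.silhouettes("side","rake")[0]; p=W[x["mask"]]; p=p[~np.isnan(p[:,0])]; 
print(np.percentile(p[:,2],[1,2,5]))
cv2.imwrite("pics/d.png",cv2.cvtColor(cv2.resize(img[70:270,130:320],(570,600)),cv2.COLOR_RGB2BGR))
```

```text
[514.54429258 103.44449919 156.16184123] [-0.04719516 -0.09968796 -1.39768918]
((519.4677734375, 84.92695617675781), (286.4543762207031, 135.7158203125), 76.01676940917969)
[-1.44749628 35.22241401 50.1141941 ]
```

View pics/d.png

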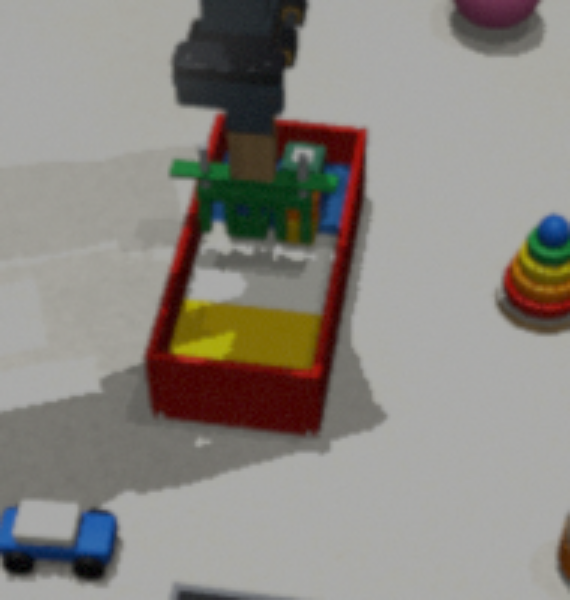

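The side view shows the rake inside the bin at (255,200) px, just in front of the heap with the white band clear. I'll back off 30 mm and touch down gently.

send_rows:
  targets:
    - [[0,0,0,-0.018,-0.07,0,1],[0,0,0,-0.018,-0.07,0,1],[0,0,0,0,0,-0.03,1],[0,0,0,0,0,-0.03,1],[0,0,0,0,0,-0.01,1],[0,0,0,0,0,0,1],[0,0,0,0,0,0,1]]

```text
time_s: 9.0
ee_pos: [506.6, 75.8, 140.9]
ee_rot: [180.0, -0.0, 166.7]
force: [-0.3, 0.4, -2.0]
gripper_width: 19.8
gripper_force: 39.9
```

send_rows:
  targets:
    - [[0,0,0,0,0,-0.005,1],[0,0,0,0,0,-0.005,1],[0,0,0,0,0,0,1]]

```text
time_s: 9.3
ee_pos: [506.4, 75.6, 139.0]
ee_rot: [180.0, -0.0, 166.7]
force: [-0.8, -0.7, -0.7]
gripper_width: 19.5
gripper_force: 39.9
```

send_rows:
  targets:
    - [[0,0,0,0,0,-0.005,1],[0,0,0,0,0,0,1]]

```text
time_s: 9.5
ee_pos: [506.4, 75.5, 138.0]
ee_rot: [180.0, -0.0, 166.7]
force: [-1.0, -0.1, -2.5]
gripper_width: 19.5
gripper_force: 39.9
```

send_rows:
  targets:
    - [[0,0,0,0,0,-0.005,1],[0,0,0,0,0,0,1]]

```text
time_s: 9.7
ee_pos: [506.4, 75.5, 137.0]
ee_rot: [180.0, -0.0, 166.7]
force: [0.4, -0.6, -1.9]
gripper_width: 20.0
gripper_force: 39.9
```

send_rows:
  targets:
    - [[0,0,0,0.025,-0.006,0,1],[0,0,0,0.025,-0.006,0,1],[0,0,0,0,0,-0.005,1],[0,0,0,0,0,0,1]]

```text
time_s: 10.1
ee_pos: [517.9, 72.9, 136.7]
ee_rot: [180.0, 0.2, 166.7]
force: [0.7, -0.7, 2.4]
gripper_width: 19.7
gripper_force: 40.0
```

send_rows:
  targets:
    - [[0,0,0,0,0,-0.005,1],[0,0,0,0,0,0,1]]

```text
time_s: 10.3
ee_pos: [517.9, 73.0, 136.2]
ee_rot: [180.0, 0.2, 166.7]
force: [2.1, -0.8, 5.8]
gripper_width: 20.0
gripper_force: 40.0
```

send_rows:
  targets:
    - [[0,0,0,0,0,-0.0025,1],[0,0,0,0,0,0,1]]

```text
time_s: 10.5
ee_pos: [517.9, 73.0, 136.0]
ee_rot: [180.0, 0.2, 166.7]
force: [1.2, -1.2, 6.5]
gripper_width: 19.7
gripper_force: 40.0
```

The floor touches at TCP z ≈ 137.1, and 1 mm of command adds about 3.3 N. I'll raise the rake and measure the heap.

send_rows:
  targets:
    - [[0,0,0,0,0,0.05,1],[0,0,0,0,0,0.15,1],[0,0,0,0,0,0.15,1],[0,0,0,0,0,0.05,1],[0,0,0,0,0,0,1],[0,0,0,0,0,0,1]]

```text
time_s: 11.1
ee_pos: [515.3, 73.1, 213.2]
ee_rot: [-180.0, -0.2, 166.7]
force: [-0.4, 0.2, -2.3]
gripper_width: 20.0
gripper_force: 39.9
```

```bash
cat >> h.py <<'E'
B=np.array([519.4,84.6]); a=np.radians(76); U=np.array([np.cos(a),np.sin(a)]); V=np.array([U[1],-U[0]])
def tobin(p): p=np.asarray(p)[...,:2]-B; return p@V,p@U
NAMES=["block%d"%i for i in range(8)]
def find(W,zlo=50,zhi=130):
    x,y=tobin(W); m=(abs(x)<58)&(abs(y)<133)&(W[...,2]>zlo)&(W[...,2]<zhi)
    return x,y,m
def report(cam):
    st=env.state(); img,W=cloud(cam); x,y,m=find(W)
    for n in NAMES:
        for r in optics.silhouettes(cam,n)[:1]:
            k=r["mask"]&m
            if k.sum()<15: continue
            zt=np.percentile(W[k][:,2],95); k&=W[...,2]>zt-4
            print(cam,n,round(r["conf"],2),"x %.0f y %.0f..%.0f..%.0f top %.0f px %d"%(np.median(x[k]),np.percentile(y[k],2),np.median(y[k]),np.percentile(y[k],98),zt,k.sum()))
    return img,W
E
python3 - <<'E'
from h import *
s=env.state(); print(s["ee_pos"],s["force"],tobin(s["ee_pos"]))
img,W=report("wrist")
x,y,m=find(W,86,97); print("upper x",np.percentile(x[m],[1,50,99]),"y",np.percentile(y[m],[1,50,99]),m.sum())
E
```

```text
[515.31238633  73.07448941 213.20035442] [-0.41327853  0.22946165 -2.32568763] (np.float64(-1.1779207001652507), np.float64(-12.172036917198131))
wrist block0 0.9 x 19 y 69..84..100 top 92 px 1085
wrist block1 0.9 x 19 y 69..84..100 top 92 px 1085
wrist block2 0.9 x 19 y 69..84..100 top 92 px 1085
wrist block3 0.9 x 19 y 69..84..100 top 92 px 1085
wrist block4 0.9 x 19 y 69..84..100 top 92 px 1085
wrist block5 0.9 x 19 y 69..84..100 top 92 px 1085
wrist block6 0.9 x 19 y 69..84..100 top 92 px 1085
wrist block7 0.9 x 19 y 69..84..100 top 92 px 1085
upper x [-38.03640396  -6.78521455  36.61500462] y [ 30.93542407  67.33445777 100.42989163] 4758
```

The heap's upper layer spans bin y 30 to 101 mm and x ±38, with its top at z 92, so the floor is near 40. I'll go behind it and lower to 30 mm above the floor, to push the upper layer off first.

send_rows:
  targets:
    - [[0,0,0,0.02,0.08,0,1],[0,0,0,0.045,0.16,0,1],[0,0,0,0.045,0.16,0,1],[0,0,0,0.045,0.16,0,1],[0,0,0,0.02,0.08,0,1],[0,0,0,0,0,0,1],[0,0,0,0,0,0,1],[0,0,0,0,0,0,1]]

```text
time_s: 12.35
ee_pos: [551.1, 200.1, 214.6]
ee_rot: [-180.0, -0.0, 166.6]
force: [-0.1, -0.5, -2.5]
gripper_width: 19.9
gripper_force: 39.9
```

Run:
```python
from h import *
s=env.state(); print(s["ee_pos"],tobin(s["ee_pos"]))
```

```text
[551.11568987 200.08500014 214.59694578] (np.float64(2.8352481888229075), np.float64(119.72732190188766))
```

send_rows:
  targets:
    - [[0,0,0,-0.01,0,-0.07,1],[0,0,0,0,0,-0.1,1],[0,0,0,0,0,-0.06,1],[0,0,0,0,0,-0.01,1],[0,0,0,0,0,0,1],[0,0,0,0,0,0,1]]

```text
time_s: 12.95
ee_pos: [550.1, 201.1, 167.5]
ee_rot: [179.9, 0.1, 166.6]
force: [0.2, 0.3, -0.5]
gripper_width: 19.8
gripper_force: 39.9
```

send_rows:
  targets:
    - [[0,0,0,-0.007,-0.03,0,1],[0,0,0,-0.007,-0.03,0,1],[0,0,0,-0.007,-0.03,0,1],[0,0,0,-0.007,-0.03,0,1],[0,0,0,-0.007,-0.03,0,1],[0,0,0,-0.007,-0.03,0,1],[0,0,0,-0.007,-0.03,0,1],[0,0,0,-0.007,-0.03,0,1],[0,0,0,-0.007,-0.03,0,1],[0,0,0,-0.007,-0.03,0,1],[0,0,0,0,0,0,1]]

```text
time_s: 14.05
ee_pos: [535.1, 140.1, 166.5]
ee_rot: [-180.0, -0.0, 166.6]
force: [0.3, 0.2, -1.7]
gripper_width: 20.0
gripper_force: 39.9
```

Run:
```python
from h import *
s=env.state(); print(s["ee_pos"],tobin(s["ee_pos"]),s["force"])
img,W=cloud("side"); img2,W=cloud("wrist")
x,y,m=find(W,55,100)
c=np.hstack([cv2.resize(img[70:270,130:320],(380,400)),cv2.resize(img2[60:330,40:360],(400,400))])
cv2.imwrite("pics/e.png",cv2.cvtColor(c,cv2.COLOR_RGB2BGR))
```

```text
[535.10693692 140.10532684 166.50752702] (np.float64(1.812419883820541), np.float64(57.65643336998953)) [ 0.31243565  0.15196629 -1.71613359]
```

View pics/e.png

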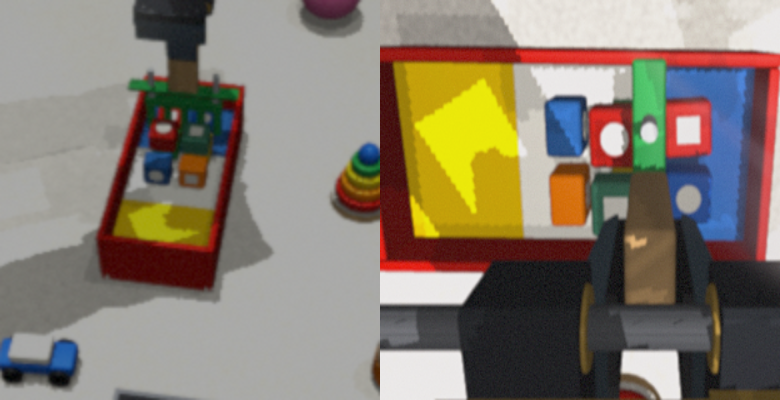

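The pictures show the front pair (blue, orange) tumbled onto the white band and the second upper pair (red, green) still riding on the lower layer, just ahead of the rake. I'll carry on.

send_rows:
  targets:
    - [[0,0,0,-0.008,-0.03,0,1],[0,0,0,-0.008,-0.03,0,1],[0,0,0,-0.008,-0.03,0,1],[0,0,0,-0.008,-0.03,0,1],[0,0,0,-0.008,-0.03,0,1],[0,0,0,-0.008,-0.03,0,1],[0,0,0,-0.008,-0.03,0,1],[0,0,0,-0.008,-0.03,0,1],[0,0,0,0,0,0,1]]

```text
time_s: 15.05
ee_pos: [522.4, 92.2, 166.6]
ee_rot: [-180.0, -0.0, 166.6]
force: [-0.3, -0.3, -1.8]
gripper_width: 19.8
gripper_force: 39.9
```

```bash
cat >> h.py <<'E'
def heights(W,out,lo=38,hi=100):
    "top-down height map of bin, 2 px/mm: x_b up, y_b right"
    x,y=tobin(W); m=(abs(x)<60)&(abs(y)<135)&(W[...,2]>30)
    im=np.zeros((240,540,3),np.uint8)
    return x,y,m
def topdown(img,W,out):
    x,y,m=heights(W,out); big=np.zeros((250,560,3),np.uint8); hz=np.zeros((250,560,3),np.uint8)
    o=np.argsort(np.where(m,W[...,2],-1),axis=None); o=o[m.ravel()[o]]
    for i in o:
        c=(int(280+2*y.ravel()[i]),int(125-2*x.ravel()[i])); z=W[...,2].ravel()[i]
        cv2.circle(big,c,1,tuple(int(v) for v in img.reshape(-1,3)[i][::-1]),-1)
        g=int(np.clip((z-38)*4,0,255)); cv2.circle(hz,c,1,(g,g,g),-1)
    cv2.imwrite(out,np.vstack([big,hz]))
    return
def segs(cam,W):
    x,y,m=find(W)
    seen=[]
    for n in ["block0"]:
        for r in optics.silhouettes(cam,n):
            k=r["mask"]&m
            if k.sum()<20: continue
            zt=np.percentile(W[k][:,2],95); t=k&(W[...,2]>zt-5)
            print("%.2f x %.0f..%.0f y %.0f..%.0f mid %.0f,%.0f top %.0f"%((r["conf"],)+tuple(np.percentile(x[t],[3,97]))+tuple(np.percentile(y[t],[3,97]))+(np.mean(np.percentile(x[t],[3,97])),np.mean(np.percentile(y[t],[3,97])),zt)), "px",k.sum(), np.median(img_[k],axis=0).astype(int) if (img_ is not None) else "")
img_=None
E
python3 - <<'E'
import h; from h import *
s=env.state(); print(s["ee_pos"],tobin(s["ee_pos"]),s["force"])
img,W=cloud("wrist"); h.img_=img; segs("wrist",W); topdown(img,W,"pics/f.png")
E
```

```text
[522.39057136  92.23748272 166.62670156] (np.float64(1.0540643134105114), np.float64(8.134101534147346)) [-0.27482384 -0.26387287 -1.79727851]
0.94 x 5..35 y 30..61 mid 20,45 top 66 px 1285 [167 148  53]
0.93 x 5..37 y 70..101 mid 21,86 top 66 px 1407 [ 77 124 219]
0.92 x -38..-6 y -15..-6 mid -22,-10 top 66 px 422 [103  42  36]
0.82 x -36..-5 y 30..61 mid -21,45 top 66 px 1479 [ 87 180 108]
0.72 x 5..35 y -40..-16 mid 20,-28 top 73 px 1066 [191 105  17]
0.71 x -39..-7 y -40..-16 mid -23,-28 top 73 px 1194 [ 58 112 184]
0.63 x -38..-6 y 68..100 mid -22,84 top 66 px 1533 [218  77  80]
0.52 x 4..33 y -14..-7 mid 18,-10 top 65 px 261 [51 81 65]
```

View pics/f.png

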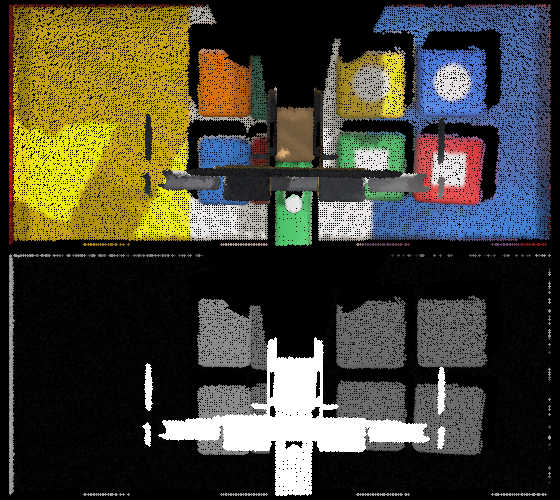

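The top-down view shows a single layer already. The rows are at bin y ≈ -28 (on their sides, 34 mm high), about 2, 46 and 85. Only yellow is empty. I'll go over row 2 at the same height and move the front row on, which opens a gap for a pressed stroke.

send_rows:
  targets:
    - [[0,0,0,-0.006,-0.024,-0.005,1],[0,0,0,-0.006,-0.024,0,1],[0,0,0,-0.006,-0.024,0,1],[0,0,0,-0.006,-0.024,0,1],[0,0,0,-0.006,-0.024,0,1],[0,0,0,-0.006,-0.024,0,1],[0,0,0,-0.006,-0.024,0,1],[0,0,0,-0.006,-0.024,0,1],[0,0,0,-0.006,-0.024,0,1],[0,0,0,-0.006,-0.024,0,1],[0,0,0,-0.006,-0.024,0,1],[0,0,0,0,0,0,1]]

```text
time_s: 16.35
ee_pos: [509.2, 39.6, 165.6]
ee_rot: [-180.0, -0.0, 166.6]
force: [0.6, 0.5, -2.8]
gripper_width: 19.9
gripper_force: 39.9
```

Run:
```python
import h; from h import *
s=env.state(); print(s["ee_pos"],tobin(s["ee_pos"]),s["force"])
img,W=cloud("wrist"); h.img_=img; segs("wrist",W); topdown(img,W,"pics/g.png")
```

```text
[509.22785522  39.6430947  165.57563984] (np.float64(1.0060711409969771), np.float64(-46.08235762593052)) [ 0.5585585   0.476929   -2.83828959]
0.94 x -38..-6 y 68..99 mid -22,84 top 66 px 1637 [215  75  76]
0.80 x 5..36 y 70..101 mid 20,85 top 66 px 1492 [ 83 120 214]
0.79 x 4..35 y -14..18 mid 19,2 top 66 px 1386 [ 96 144 118]
0.75 x 5..31 y -75..-62 mid 18,-69 top 66 px 467 [170  93  23]
0.69 x -36..-5 y 29..60 mid -21,45 top 66 px 1510 [ 97 185 113]
0.67 x 5..35 y 29..61 mid 20,45 top 66 px 1433 [228 217  76]
0.55 x -38..-7 y -14..17 mid -23,2 top 66 px 1494 [199  83  78]
0.55 x -39..-7 y -78..-59 mid -23,-69 top 73 px 885 [ 51  80 113]
```

View pics/g.png

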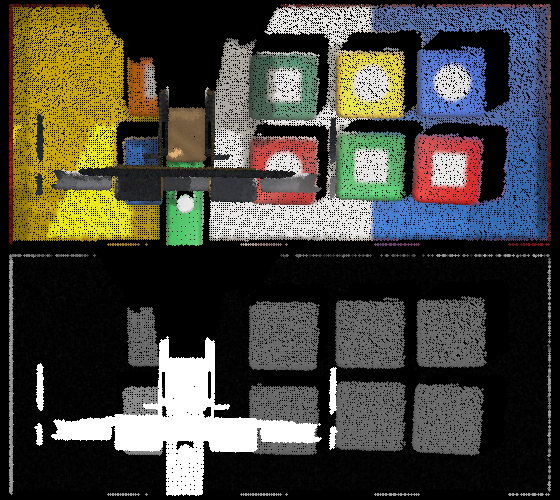

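The view shows the front pair now in yellow at y ≈ -69 to -60, and row 2 at -15..18. That leaves a gap of about 28 mm between y -43 and -15. I'll lower the rake into it and press.

send_rows:
  targets:
    - [[0,0,0,0.01,0.04,0,1],[0,0,0,0.01,0.04,0,1],[0,0,0,0,0,0,1],[0,0,0,0,0,-0.04,1],[0,0,0,0,0,-0.04,1],[0,0,0,0,0,-0.035,1],[0,0,0,0,0,-0.02,1],[0,0,0,0,0,0,1],[0,0,0,0,0,0,1]]

```text
time_s: 17.35
ee_pos: [513.6, 56.2, 138.6]
ee_rot: [180.0, 0.0, 166.7]
force: [-0.2, -0.8, -1.2]
gripper_width: 19.7
gripper_force: 39.9
```

send_rows:
  targets:
    - [[0,0,0,0,0,-0.005,1],[0,0,0,0,0,-0.005,1],[0,0,0,0,0,0,1],[0,0,0,0,0,0,1]]

```text
time_s: 17.75
ee_pos: [513.8, 56.3, 136.9]
ee_rot: [180.0, 0.0, 166.7]
force: [-0.4, -0.5, -0.2]
gripper_width: 19.9
gripper_force: 39.9
```

Run:
```python
from h import *
s=env.state(); print(s["ee_pos"],tobin(s["ee_pos"]),s["force"])
```

```text
[513.7568719   56.29309121 136.88244389] (np.float64(1.3725579534009849), np.float64(-28.831268866078897)) [-0.37056302 -0.53265286 -0.22437181]
```

send_rows:
  targets:
    - [[0,0,0,0,0,-0.006,1],[0,0,0,0,0,0,1],[0,0,0,-0.003,-0.012,0,1],[0,0,0,-0.004,-0.018,0,1]]

```text
time_s: 18.15
ee_pos: [512.9, 51.3, 136.1]
ee_rot: [179.8, 0.1, 166.6]
force: [0.5, 2.6, 4.7]
gripper_width: 19.7
gripper_force: 40.0
```

send_rows:
  targets:
    - [[0,0,0,-0.005,-0.02,0,1],[0,0,0,-0.005,-0.02,0,1]]

```text
time_s: 18.35
ee_pos: [511.0, 43.0, 136.1]
ee_rot: [179.8, 0.1, 166.6]
force: [1.6, 2.0, 4.7]
gripper_width: 20.0
gripper_force: 40.0
```

send_rows:
  targets:
    - [[0,0,0,-0.005,-0.02,0.0015,1],[0,0,0,-0.005,-0.02,0,1],[0,0,0,-0.005,-0.02,0,1]]

```text
time_s: 18.65
ee_pos: [507.6, 30.5, 136.0]
ee_rot: [179.9, 0.1, 166.6]
force: [0.2, 4.0, 5.6]
gripper_width: 19.8
gripper_force: 40.0
```

send_rows:
  targets:
    - [[0,0,0,-0.005,-0.02,0,1],[0,0,0,-0.005,-0.02,0,1],[0,0,0,-0.005,-0.02,0,1]]

```text
time_s: 18.95
ee_pos: [504.5, 18.6, 136.0]
ee_rot: [179.9, 0.1, 166.6]
force: [-0.1, 4.1, 5.1]
gripper_width: 19.9
gripper_force: 40.0
```

send_rows:
  targets:
    - [[0,0,0,-0.004,-0.016,0,1],[0,0,0,-0.002,-0.008,0,1],[0,0,0,0,0,0,1]]

```text
time_s: 19.25
ee_pos: [503.2, 13.5, 136.0]
ee_rot: [179.9, 0.1, 166.6]
force: [0.5, 1.7, 5.3]
gripper_width: 19.8
gripper_force: 40.0
```

Pressed at about 7 N, good. I'll lift, go behind the last row and look on the way.

send_rows:
  targets:
    - [[0,0,0,0.002,0.008,0.05,1],[0,0,0,0,0,0.15,1],[0,0,0,0,0,0.15,1],[0,0,0,0.02,0.09,0.04,1],[0,0,0,0.04,0.16,0,1],[0,0,0,0.04,0.16,0,1],[0,0,0,0.04,0.16,0,1],[0,0,0,0.04,0.16,0,1],[0,0,0,0.03,0.12,0,1],[0,0,0,0.02,0.06,0,1],[0,0,0,0,0,0,1],[0,0,0,0,0,0,1]]

```text
time_s: 20.45
ee_pos: [548.8, 195.8, 213.2]
ee_rot: [-179.9, -0.1, 166.7]
force: [-1.2, 0.9, -1.3]
gripper_width: 19.7
gripper_force: 40.0
```

Run:
```python
import h; from h import *
env.state(); cloud("wrist"); cloud("wrist")
s=env.state(); print(s["ee_pos"],tobin(s["ee_pos"]),s["force"])
img,W=cloud("wrist"); h.img_=img; segs("wrist",W)
```

```text
[548.90231243 195.64306218 213.64176363] (np.float64(1.7622195697268868), np.float64(114.88186401300594)) [-0.28207536  0.99511996 -1.90312054]
0.96 x -36..-5 y 30..62 mid -20,46 top 66 px 1152 [ 66 187  98]
0.92 x 5..36 y 72..97 mid 21,84 top 66 px 835 [ 42  85 159]
0.77 x 4..35 y -12..19 mid 19,3 top 66 px 1101 [ 57 101  81]
0.73 x 5..36 y 31..62 mid 20,46 top 66 px 1069 [190 157  21]
0.72 x 5..36 y -110..-79 mid 21,-94 top 66 px 1212 [201 131  10]
0.65 x -38..-6 y 69..99 mid -22,84 top 66 px 1033 [183  51  45]
0.59 x -38..-7 y -13..18 mid -22,3 top 66 px 1196 [140  37  32]
```

send_rows:
  targets:
    - [[0,0,0,0.002,0.018,-0.1,1],[0,0,0,0,0,-0.12,1],[0,0,0,0,0,-0.1,1],[0,0,0,0,0,-0.045,1],[0,0,0,0,0,-0.015,1],[0,0,0,0,0,0,1],[0,0,0,0,0,0,1]]

```text
time_s: 21.35
ee_pos: [550.4, 200.8, 138.8]
ee_rot: [179.9, 0.1, 166.7]
force: [0.3, 0.2, -1.4]
gripper_width: 19.9
gripper_force: 40.0
```

send_rows:
  targets:
    - [[0,0,0,0,0,-0.005,1],[0,0,0,0,0,0,1],[0,0,0,0,0,0,1]]

```text
time_s: 21.65
ee_pos: [549.8, 200.8, 137.0]
ee_rot: [180.0, 0.0, 166.7]
force: [0.4, -0.2, -1.8]
gripper_width: 19.6
gripper_force: 40.0
```

send_rows:
  targets:
    - [[0,0,0,0,0,-0.007,1],[0,0,0,0,0,0,1],[0,0,0,-0.003,-0.012,0,1],[0,0,0,-0.005,-0.018,0,1]]

```text
time_s: 22.05
ee_pos: [549.0, 195.8, 136.1]
ee_rot: [179.8, 0.1, 166.7]
force: [0.3, 1.9, 4.2]
gripper_width: 20.1
gripper_force: 40.0
```

send_rows:
  targets:
    - [[0,0,0,-0.005,-0.02,0,1],[0,0,0,-0.005,-0.02,0,1],[0,0,0,-0.005,-0.02,0,1]]

```text
time_s: 22.35
ee_pos: [545.8, 183.0, 136.0]
ee_rot: [179.9, 0.1, 166.6]
force: [0.7, 2.2, 4.9]
gripper_width: 19.7
gripper_force: 40.0
```

send_rows:
  targets:
    - [[0,0,0,-0.005,-0.02,0,1],[0,0,0,-0.005,-0.02,0,1],[0,0,0,-0.002,-0.01,0,1],[0,0,0,0,0,0,1]]

```text
time_s: 22.75
ee_pos: [543.4, 172.9, 136.0]
ee_rot: [179.9, 0.1, 166.6]
force: [0.5, 2.0, 5.0]
gripper_width: 19.8
gripper_force: 40.0
```

send_rows:
  targets:
    - [[0,0,0,0.003,0.012,0.04,1],[0,0,0,0,0,0.12,1],[0,0,0,0,0,0.2,1],[0,0,0,0,0,0.2,1],[0,0,0,0,0,0.12,1],[0,0,0,0,0,0.04,1],[0,0,0,0,0,0,1],[0,0,0,0,0,0,1]]

```text
time_s: 23.55
ee_pos: [542.2, 174.5, 277.1]
ee_rot: [-179.9, -0.2, 166.7]
force: [-0.4, -0.2, -1.9]
gripper_width: 19.7
gripper_force: 40.0
```

Run:
```python
import h; from h import *
s=env.state(); print(s["ee_pos"],s["ee_rot"])
img,W=cloud("wrist"); h.img_=img; segs("wrist",W); print()
img2,W2=cloud("side"); h.img_=img2; segs("side",W2)
topdown(img,W,"pics/i.png")
```

```text
[542.23069263 174.51747016 277.12299303] [-179.85680021   -0.19764913  166.65675953]
0.97 x -39..-7 y 52..74 mid -23,63 top 66 px 541 [156  54  53]
0.92 x -39..-8 y -103..-79 mid -23,-91 top 73 px 820 [ 55 108 169]
0.88 x 5..35 y 20..51 mid 20,36 top 66 px 732 [191 159  31]
0.84 x -36..-5 y 19..51 mid -20,35 top 66 px 813 [ 76 193 104]
0.77 x -38..-7 y -15..17 mid -23,1 top 66 px 805 [180  48  41]
0.69 x 4..35 y -14..17 mid 19,1 top 66 px 732 [ 61 101  82]

0.81 x -36..-7 y -18..13 mid -22,-2 top 65 px 174 [95 27 22]
0.59 x -38..-8 y -106..-83 mid -23,-94 top 73 px 200 [37 76 88]
0.53 x -36..-6 y 17..46 mid -21,31 top 65 px 114 [ 57 129  72]
0.52 x 4..35 y -16..16 mid 20,-0 top 65 px 179 [42 71 54]
0.50 x 6..36 y -114..-82 mid 21,-98 top 65 px 187 [133  75  12]
0.44 x 7..36 y 52..81 mid 22,66 top 65 px 104 [ 43  70 110]
```

View pics/i.png

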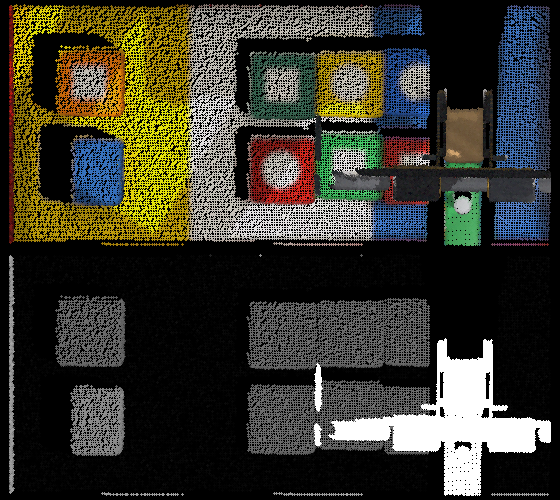

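The view shows all eight blocks flat in one layer: two in yellow, four in white and two in blue (y ≈ 70). Now I'll take the rake back to the holder.

send_rows:
  targets:
    - [[0,0,0,-0.02,-0.12,0,1],[0,0,0,-0.02,-0.2,0,1],[0,0,0,-0.02,-0.2,0,1],[0,0,0,-0.02,-0.22,0,1],[0,0,0,-0.03,-0.22,0,1],[0,0,0,-0.03,-0.22,0,1],[0,0,0,-0.03,-0.22,0,1],[0,0,0,-0.02,-0.22,0,1],[0,0,0,-0.02,-0.22,0,1],[0,0,0,-0.02,-0.2,0,1],[0,0,0,-0.02,-0.16,0,1],[0,0,0,0,-0.08,0,1]]

```text
time_s: 24.95
ee_pos: [492.3, -283.3, 278.3]
ee_rot: [-180.0, -0.1, 166.5]
force: [1.1, 0.3, -2.1]
gripper_width: 19.8
gripper_force: 40.0
```

send_rows:
  targets:
    - [[0,0,0,0,0,0,1],[0,0,0,0,0,0,1],[0,0,0,0,0,0,1],[0,0,0,0,0,0,1],[0,0,0,0,0,0,1]]

```text
time_s: 25.45
ee_pos: [493.5, -279.9, 279.5]
ee_rot: [180.0, 0.0, 166.7]
force: [0.4, 0.4, -2.4]
gripper_width: 20.0
gripper_force: 40.0
```

send_rows:
  targets:
    - [[0,0,0,-0.01,-0.023,0,1],[0,0,0,0,0,-0.1,1],[0,0,0,0,0,-0.1,1],[0,0,0,0,0,0,1],[0,0,0,0,0,0,1],[0,0,0,0,0,0,1]]

```text
time_s: 26.05
ee_pos: [491.9, -285.9, 240.6]
ee_rot: [-180.0, 0.1, 166.7]
force: [-0.0, -0.0, -1.5]
gripper_width: 19.9
gripper_force: 40.0
```

Run:
```python
from h import *
s=env.state(); print(s["ee_pos"],s["ee_rot"])
img,W=cloud("wrist"); Z=W[...,2]; near=np.hypot(W[...,0]-492,W[...,1]+285)<85
for n,a,b in [("rim",98,105)]+[("collar",s["ee_pos"][2]-30,s["ee_pos"][2]-22)]:
    q=W[near&(Z>a)&(Z<b)]; print(n,len(q),np.median(q[:,2]),cv2.minAreaRect(q[:,:2].astype(np.float32)))
x=optics.silhouettes("side","rake") if 0 else None
img,W=cloud("side"); r=optics.silhouettes("side","rake")[0]; p=W[r["mask"]]; p=p[np.hypot(p[:,0]-491,p[:,1]+285)<80]
t=p[p[:,2]<s["ee_pos"][2]-60]; print("teeth",len(t),cv2.minAreaRect(t[:,:2].astype(np.float32)),np.percentile(t[:,2],1))
cv2.imwrite("pics/j.png",cv2.cvtColor(cv2.resize(img[200:370,140:300],(560,595)),cv2.COLOR_RGB2BGR))
```

```text
[ 491.87452943 -285.9357248   240.56447667] [-1.79960501e+02  1.25758864e-01  1.66662111e+02]
rim 614 102.11903071919104 ((485.1088562011719, -281.44378662109375), (36.054203033447266, 107.0011978149414), 76.02391815185547)
collar 1880 213.49658372220506 ((450.74969482421875, -277.0069580078125), (18.76498031616211, 51.70050811767578), 76.3928451538086)
teeth 303 ((492.19744873046875, -280.8102111816406), (26.300769805908203, 93.40478515625), 78.50537872314453) 102.574022537019
```

View pics/j.png

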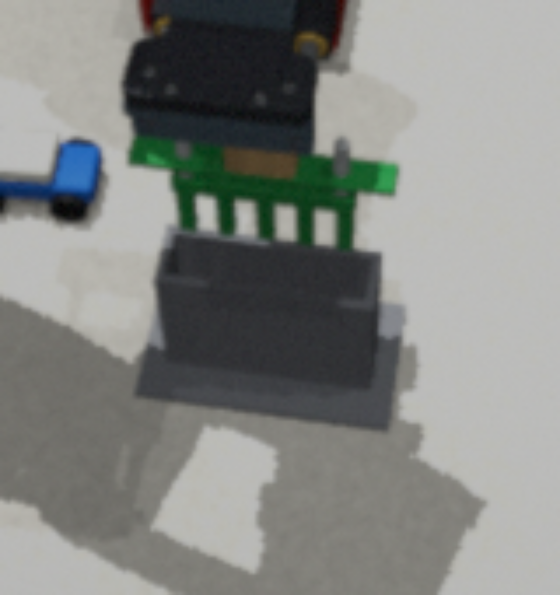

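The side view shows the rake upright and squarely above the holder slot, teeth at row 240 and slot at row 265. I'll lower it.

send_rows:
  targets:
    - [[0,0,0,0,0.005,-0.08,1],[0,0,0,0,0,-0.08,1],[0,0,0,0,0,-0.08,1],[0,0,0,0,0,0,1]]

```text
time_s: 26.6
ee_pos: [490.1, -283.8, 189.6]
ee_rot: [179.9, -0.2, 166.7]
force: [-0.2, -0.3, -1.2]
gripper_width: 19.7
gripper_force: 40.0
```

send_rows:
  targets:
    - [[0,0,0,0,0,-0.08,1],[0,0,0,0,0,-0.08,1],[0,0,0,0,0,-0.07,1],[0,0,0,0,0,-0.03,1],[0,0,0,0,0,0,1],[0,0,0,0,0,0,1]]

```text
time_s: 27.2
ee_pos: [491.9, -284.9, 140.3]
ee_rot: [-180.0, 0.1, 166.7]
force: [-0.2, -0.8, -1.9]
gripper_width: 19.8
gripper_force: 40.0
```

send_rows:
  targets:
    - [[0,0,0,0,0,-0.01,1],[0,0,0,0,0,-0.01,1],[0,0,0,0,0,0,1],[0,0,0,0,0,0,1]]

```text
time_s: 27.6
ee_pos: [491.3, -284.5, 135.4]
ee_rot: [180.0, 0.0, 166.7]
force: [0.6, -1.0, -2.0]
gripper_width: 20.1
gripper_force: 40.0
```

send_rows:
  targets:
    - [[0,0,0,0,0,-0.004,1],[0,0,0,0,0,0,1]]

```text
time_s: 27.8
ee_pos: [491.5, -284.6, 135.0]
ee_rot: [-180.0, 0.0, 166.7]
force: [-1.3, 0.4, 1.8]
gripper_width: 19.7
gripper_force: 40.0
```

Seated: the force takes up at z 135.0, the same height it was gripped at. I'll open slowly and rise.

send_rows:
  targets:
    - [[0,0,0,0,0,0,0.4],[0,0,0,0,0,0,0.2],[0,0,0,0,0,0,-0.2],[0,0,0,0,0,0,-0.6],[0,0,0,0,0,0,-1],[0,0,0,0,0,0,-1],[0,0,0,0,0,0,-1],[0,0,0,0,0,0,-1],[0,0,0,0,0,0,-1]]

```text
time_s: 28.7
ee_pos: [491.2, -284.5, 134.5]
ee_rot: [180.0, 0.0, 166.7]
force: [-0.3, -0.3, 0.4]
gripper_width: 88.7
gripper_force: 0.0
```

send_rows:
  targets:
    - [[0,0,0,0,0,0.05,-1],[0,0,0,0,0,0.12,-1],[0,0,0,0,0,0.2,-1],[0,0,0,0,0,0.2,-1],[0,0,0,0,0,0.12,-1],[0,0,0,0,0,0.05,-1],[0,0,0,0,0,0,-1],[0,0,0,0,0,0,-1],[0,0,0,0,0,0,-1]]

```text
time_s: 29.6
ee_pos: [490.5, -284.0, 280.6]
ee_rot: [179.9, -0.2, 166.7]
force: [-0.2, 0.3, -1.0]
gripper_width: 91.1
gripper_force: 0.0
```

Run:
```python
import h; from h import *
s=env.state(); print(s["ee_pos"])
img,W=cloud("wrist"); Z=W[...,2]; near=np.hypot(W[...,0]-492,W[...,1]+285)<85
for n,a,b in [("top",175,195),("collar",105,112)]:
    q=W[near&(Z>a)&(Z<b)]; print(n,np.percentile(q[:,2],[2,50,98]),cv2.minAreaRect(q[:,:2].astype(np.float32)))
for c in ["scene","side"]:
    img,W=cloud(c); h.img_=img; segs(c,W); print()
```

```text
[ 490.5074881  -284.02410132  280.57955361]
top [179.23910171 183.88282013 185.43525159] ((490.7884521484375, -285.3478698730469), (19.163362503051758, 35.85504150390625), 76.26102447509766)
collar [106.07799354 108.03659944 109.71121576] ((490.9995422363281, -285.298583984375), (17.473312377929688, 134.045654296875), 76.40038299560547)
0.91 x 6..38 y 58..89 mid 22,73 top 65 px 274 [ 46  84 180]
0.80 x 6..37 y 24..55 mid 22,39 top 65 px 202 [209 193  54]
0.77 x -38..-4 y 56..88 mid -21,72 top 65 px 279 [161  42  38]
0.73 x -37..-6 y -100..-75 mid -21,-88 top 72 px 203 [ 57  85 114]
0.72 x -57..50 y -133..-71 mid -3,-102 top 76 px 311 [95 42 39]
0.67 x 10..38 y -104..-75 mid 24,-90 top 64 px 181 [200 119  43]
0.63 x 5..37 y -10..20 mid 21,5 top 65 px 198 [ 70 118  92]
0.54 x -35..-3 y 22..53 mid -19,38 top 65 px 194 [ 54 141  69]
0.44 x -36..-5 y -10..21 mid -21,5 top 65 px 186 [162  45  41]
```

The rake hangs level with its collar on the rim, and all eight blocks lie flat in a single layer, 2 in yellow, 4 in white and 2 in blue.

```bash
python3 -c "
from workcell import env; print(env.job_done())"
```

```text
the job is handed in; nothing more can be done
None
```

The eight blocks lie in a single layer (2 yellow, 4 white, 2 blue), the rake hangs back in its holder with its collar on the rim, and I handed the job in at about 30 s; only the two final strokes pressed the floor (about 6–7.5 N), as I first pushed the upper blocks off with the rake raised clear of it.

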